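# Sugar shaker: fit the capped sieve top, then draw off the cap alone

### The arm

A 6-joint arm with a two-finger parallel gripper is mounted at the origin on a cart in front of the work surface, level with it; the furniture and walls round the work are solid. World frame = base frame: x ahead of the robot, y to its left, z up, the work surface at z = 0. Lengths are in mm, angles in rad, forces in N, time in s.
With the tool pointing down it reaches from about 275 to 1000 mm from the base axis. Payload 8.4 kg.
Tool frame: the origin (TCP) lies at the very end of the fingers, on their centre line; the grasp point (between the pads) lies 19 mm behind it; z points along the fingers, y is the direction in which the jaws open and shut (so a half turn about z gives the same grasp; the last joint's range is limited). The gripper opens to 85 mm and grips with 20 to 120 N. Pads are 22 mm wide; open, the fingers measure 114 mm over their backs; the gripper's body (76 mm by 85 mm) begins 54 mm behind the grasp point. The pads swing forward as they close: fully open they stand 13 mm farther back than shut.
Start: joints at [1.105, 0.353, 1.633, -0, 1.155, -0.002], TCP at [279.593, 558.977, 231.281] pointing down, gripper open.
Joint ranges: [-2.63, 2.63], [-0.92, 2.1], [0.06, 2.66], [-1.3, 4.44], [0, 2.69], [-3.02, 3.02]. Speed limits (rad/s): [2.22, 2.22, 2.79, 3.14, 3.14, 3.14].

### API

Orientations are given as [roll, pitch, yaw] about the fixed x, y, z axes, in that order (R = Rz(yaw) Ry(pitch) Rx(roll)).
In Python, from rig import r gives the robot as it stands.
- The arm moves only by the tool move_arm, never from a script. Its argument "increments" is a list of rows, each an object of numbers: "tx", "ty", "tz": the shift along the tool's x, y, z in cm; "rx", "ry", "rz": the turn, a rotation vector about the tool's x, y, z in degrees; "gripper": the gripper's target within -1 to 1 (fully open at 1, half-way at 0, shut at -1). A call has 1 to 12 rows; each row shifts and turns the commanded pose from where the row before left it, along the tool's axes as they then stand; what a row does not reach is not made up. A row lasts 1/10 s, in which the tool goes at most 50 mm and 8.59 degrees, less where a joint would pass 70% of its speed; a pose out of reach is approached as far as the arm can. A call is refused whole if a number of a shift passes 5 or a number of a turn 8.59, either way. A call with a gripper value outside its range is refused whole. The fingers move at their own pace and stop on an object; "squeeze" is the grip in N (left out, the last holds). Time passes only in rows, so rows that do not move let the fingers close. It gives the time, the measured TCP pose, the force and the opening at its end, in the units of the state.
- r.sense(): the state, without advancing time (a new reading comes with each control period).
- r.grab_frame(name): name is "scene" or "top" or "wrist"; returns (picture, depth): 420x560x3 uint8, red, green, blue; 420x560 float32, mm along the optical axis (not along the pixel's ray), 0 where there is no reading.
- r.camera_model(name): a dict with "fx", "fy", "cx", "cy" (pixels), "R" (3x3) and "t" (3): a world point X has camera coordinates R X + t; the wrist camera has in their place "hand_eye" (4x4, takes a point from camera to tool coordinates, whose origin is the TCP and whose axes are the flange's). Camera axes: x right, y down, z forward; pixel columns grow to the right and rows downward; lengths in mm; the calibration is good to about 2 mm. The wrist camera is an equidistant fisheye: a pixel r from the principal point sees the ray r / f radians off the axis. A picture is of the moment at which its call begins: read the wrist's pose just before it. camera_model takes no time and is no camera call.
- r.sign_off(): hands the job in, once; it reports no verdict.
Trained networks look in the newest picture that a camera, given by its name, has taken for a name from the list of things; names that differ only in an ending like _2 or _b are one class to them, and where a whole thing is asked for, a point or a joint stands for the part that bears it (a point fixed in the world has none). Each returns a list of dicts, best first, with "confidence" (0 to 1); they miss things now and then, are a little off and sometimes report something else, mostly with a low value. They report only what shows in the picture. A call takes as long as a camera call.
- r.cut_out(query, camera): "mask" (420x560 bool, what is visible of it) and "bbox" ([left, top, right, bottom] in pixels, round what is visible of it).
- r.place_of(query, camera): "location" ([row, column] in pixels: a listed point, or the origin of a listed thing).
The state is a dict: "clock": time; "qpos": joint angles; "qvel": joint speeds; "joint_efforts": joint torques, N m; "eef_pos": TCP position; "tcp_rot": TCP orientation; "contact_force": force on the tool from outside, world axes, zero at the start; "wrist_torque": the same for the moment, N m; "opening": opening from 0.0 (shut) to 1.0 (fully open).
Only numpy, scipy, OpenCV 4.12 (cv2) and the standard library are available. Lean on these libraries where they do the work, as an engineer would, in place of code of your own. Each camera call takes 0.05 s, during which the arm holds its last target. There are 200 camera calls.

### The job

Put the washed sugar shaker back together: pick up its sieve top from the wooden board with the cap still on it, lower it gently into the mouth of the open tin until its collar rests fully home on the rim, and let go of it. Then check the fit by drawing only the cap straight up off the sieve, which must stay undisturbed in the tin, and finish while still holding the cap level in the air straight above the shaker, at least a hand's width clear of the sieve. Leave the tin standing where it is and do not disturb the closed shaker or the other things around.

Things in the scene. Friction and masses are not known exactly. Their poses are not given: they have to be found in the camera images.
- tin: The open shaker tin to be closed: loose, plain steel, round, 95 mm tall, 62 mm outside diameter (64 over two beads), upright on the worktop without a lid, 0.3 kg. Origin: centre of its underside, z up. Mouth 57 mm inside diameter, wall 2.5 mm, rim 95 mm above the origin. A closed shaker of the same make stands beside it; either may be on the left.
- sieve_top: Inner lid, loose, 0.12 kg, starts upright on the board. Origin: centre of underside, z up. Plug 51 mm wide to z 16 mm (lowest 9 mm taper to 42), 2 to 3 mm play all round in the tin's mouth; knurled collar 67 mm wide, z 16 to 34, to be gripped above its lower edge, rests on the tin's rim (origin then 79 mm above the tin's; push-in, no force needed); above it a 42 mm neck to z 51, under the cap.
- cap: Outer lid, loose round white plastic cap, closed top, 52 mm wide (53 mm bead round the lowest 6 mm), 28 mm tall, 0.03 kg. Origin: centre of its open lower edge, z up. Starts over the neck of the sieve top, its edge on the collar's shoulder (34 mm above the sieve top's origin), 2 mm play round the neck, 17 mm overlap: not fastened, simply lifts off upward.
- board: The wooden chopping board that the sieve top stands on: fixed, 170 x 260 x 22 mm, origin at the centre of its underside, the long side along its y axis; its top is 22 mm above the worktop.
- closed_shaker: A second shaker of the same make, loose and complete with its sieve top and cap (141 mm tall, 62 mm tin, 67 mm collar), standing on the worktop. Not to be disturbed. Origin: centre of its underside.
- teaspoon: A plain teaspoon, 138 x 28 x 12 mm, lying on the board beside the sieve top, roughly along the board's long side near its far edge. Not to be disturbed. Origin: centre of its underside.
- bowl: A bowl, 144 mm diameter, 63 mm high, on the worktop behind the board. Not to be disturbed. Origin: centre of its underside.
- lemon: A lemon, 83 x 58 x 58 mm, on the worktop. Not to be disturbed. Origin: centre of its underside.
- mandarin: A mandarin, 61 mm wide, 50 mm high, on the worktop. Not to be disturbed. Origin: centre of its underside.
- spice: A spice jar, 45 mm diameter, 100 mm tall, on the worktop. Not to be disturbed. Origin: centre of its underside.
- mug: A mug with a handle, 82 x 117 x 91 mm, on the worktop at the right. Not to be disturbed. Origin: centre of its underside.

How it is judged:
By the outcome, as a careful person would: the job done as asked, in the order asked, and still so for the second after the job is handed in, while the arm keeps its last pose, push and grip.
It also fails if it takes over 51 s, if anything falls off the work surface, if the arm or the gripper's body presses on something with over 40 N, if the wrist force passes 120 N, or if a joint passes its speed limit or range.

## Working session

There is one attempt and no reset: what is moved stays moved. The work goes in short steps, Python scripts to look and compute and a tool call to move; the robot and the scene stay as the last step left them, time stands still between calls to the robot, and variables do not carry over. Pictures are saved under pics/ and viewed, about 8 in all and at most 12, crops included, and the job is handed in when it is done.

Besides the shell and the picture viewer there is one more tool, called after ">>>" in YAML: its name, and indented under it one key for each argument. move_arm: Moves the arm, as the interface text tells. Its arguments: {"type":"object","properties":{"increments":{"type":"array","items":{"type":"object","properties":{"tx":{"type":"number"},"ty":{"type":"number"},"tz":{"type":"number"},"rx":{"type":"number"},"ry":{"type":"number"},"rz":{"type":"number"},"gripper":{"type":"number"}}}},"squeeze":{"type":"number"}},"required":["increments"]}

```bash
mkdir -p pics; ls
python3 - <<'E'
from rig import r
import cv2,numpy as np
s=r.sense();print({k:np.round(v,3).tolist() for k,v in s.items()})
for n in("scene","top"):
    p,d=r.grab_frame(n);cv2.imwrite(f"pics/{n}0.png",p[:,:,::-1]);np.savez(f"pics/{n}0.npz",p=p,d=d)
    m=r.camera_model(n);print(n,{k:np.round(v,3).tolist() for k,v in m.items()})
    for q in("tin","sieve_top","cap","closed_shaker"):
        for o in r.cut_out(q,n)[:3]:
            print(n,q,round(o["confidence"],2),o["bbox"])
print(r.camera_model("wrist"))
E
```

```text
pics
{'clock': 0.0, 'qpos': [1.105, 0.354, 1.634, 0.0, 1.155, -0.002], 'qvel': [-0.002, 0.001, -0.002, 0.001, -0.001, 0.0], 'joint_efforts': [0.0, -60.524, -34.206, 0.0, 0.009, -0.0], 'eef_pos': [279.376, 558.544, 230.563], 'tcp_rot': [-3.14, -0.0, 2.678], 'contact_force': [-0.011, 0.11, -0.201], 'wrist_torque': [0.025, -0.033, -0.053], 'opening': 0.997}
scene {'fx': 499.384, 'fy': 499.384, 'cx': 281.551, 'cy': 207.472, 'R': [[0.618, -0.786, 0.016], [-0.493, -0.403, -0.771], [0.612, 0.469, -0.637]], 't': [-367.585, 338.495, 1068.433]}
scene tin 0.88 [240.9, 213.1, 263.0, 249.9]
scene tin 0.57 [376.8, 224.8, 400.7, 261.3]
scene tin 0.4 [292.6, 195.8, 313.3, 221.5]
scene sieve_top 0.53 [168.5, 200.4, 189.7, 215.8]
scene cap 0.84 [166.8, 189.4, 184.7, 205.5]
scene closed_shaker 0.59 [317.6, 240.1, 348.7, 298.4]
top {'fx': 401.46, 'fy': 401.46, 'cx': 276.452, 'cy': 202.217, 'R': [[-0.003, -1.0, 0.021], [-0.994, 0.001, -0.111], [0.111, -0.021, -0.994]], 't': [-46.075, 557.374, 1190.707]}
top tin 0.75 [248.9, 219.5, 273.4, 241.5]
top tin 0.62 [217.8, 152.0, 239.5, 180.9]
top sieve_top 0.53 [169.6, 237.3, 187.3, 256.4]
top cap 0.57 [167.7, 236.5, 186.0, 257.2]
top closed_shaker 0.84 [329.3, 218.8, 358.0, 239.5]
top closed_shaker 0.24 [346.7, 152.9, 367.3, 176.2]
{'fx': 325.19226210127806, 'fy': 325.19226210127806, 'cx': 287.37900126873194, 'cy': 209.14507795555573, 'hand_eye': array([[-7.94444859e-04, -9.51826881e-01, -3.06634893e-01,
         8.03226473e+01],
       [ 9.99999511e-01, -5.75818347e-04, -8.03447667e-04,
         2.65225677e-01],
       [ 5.88177090e-04, -3.06635381e-01,  9.51826874e-01,
        -1.44138672e+02],
       [ 0.00000000e+00,  0.00000000e+00,  0.00000000e+00,
         1.00000000e+00]])}
```

Run:
```python
import cv2,numpy as np
a=cv2.imread("pics/scene0.png")[100:400,100:500];b=cv2.imread("pics/top0.png")[100:325,100:400]
cv2.imwrite("pics/s0c.png",cv2.resize(a,None,fx=2,fy=2));cv2.imwrite("pics/t0c.png",cv2.resize(b,None,fx=2.66,fy=2.66,interpolation=cv2.INTER_CUBIC))
```

```text
(no output)
```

View pics/s0c.png

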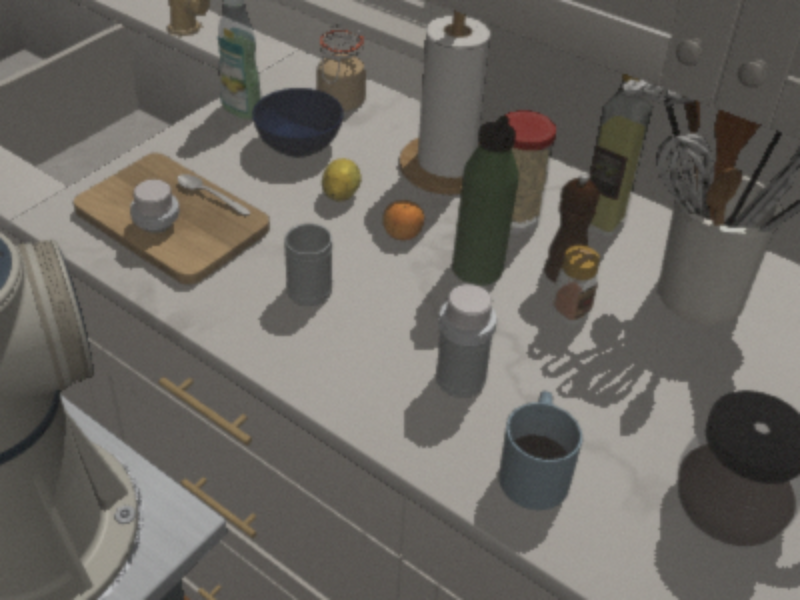

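View pics/t0c.png

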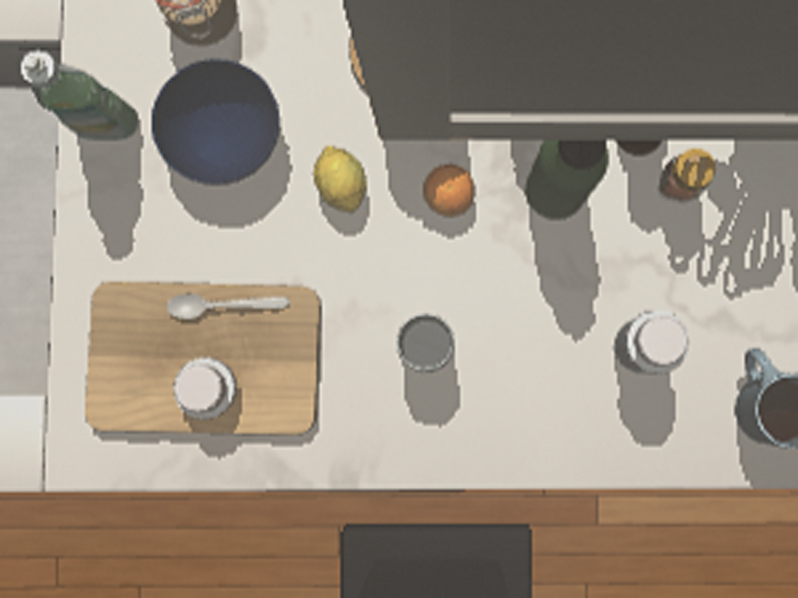

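Top view: sieve top with cap on the board (~col 177, row 246 in the full frame), open tin at (260,229), and closed shaker right at (347,228). The spoon lies at the board's far edge. The first scene-camera tin detection agrees.

```bash
cat > h.py <<'E'
import numpy as np,cv2
from scipy.optimize import least_squares
from rig import r
def cloud(n,d,m=None):
    m=m or r.camera_model(n);v,u=np.mgrid[:d.shape[0],:d.shape[1]]
    P=np.stack([(u-m["cx"])/m["fx"]*d,(v-m["cy"])/m["fy"]*d,d],-1)
    return (P-np.array(m["t"]))@np.array(m["R"])
def circ(P,R=None):
    c=P[:,:2].mean(0)
    if R: f=lambda q:np.hypot(P[:,0]-q[0],P[:,1]-q[1])-R;x0=c
    else: f=lambda q:np.hypot(P[:,0]-q[0],P[:,1]-q[1])-q[2];x0=[*c,30]
    o=least_squares(f,x0,loss="soft_l1",f_scale=1.5);return o.x,np.abs(o.fun).mean()
E
python3 - <<'E'
from h import *
for n,boxes in {"top":dict(tin=(244,214,278,246),sieve=(164,232,192,262),closed=(325,212,362,244)),"scene":dict(tin=(238,208,268,255),sieve=(160,186,194,220),closed=(314,236,352,300))}.items():
    d=np.load(f"pics/{n}0.npz")["d"];W=cloud(n,d)
    for k,(a,b,c,e) in boxes.items():
        P=W[b:e,a:c].reshape(-1,3);P=P[d[b:e,a:c].ravel()>0]
        zt={"tin":95,"sieve":84,"closed":141}[k]
        T=P[abs(P[:,2]-zt)<6]
        ext=(T[:,:2].min(0)+T[:,:2].max(0))/2
        print(n,k,len(T),"mean",T.mean(0).round(1),"mid",ext.round(1),"ext",np.ptp(T[:,:2],0).round(1),"fit",[np.round(q,1) for q in circ(T)], "zmax",P[:,2].max().round(1))
        w=P[(P[:,2]>30)&(P[:,2]<zt)];print("   wall fit",[np.round(q,1) for q in circ(w)],len(w))
    for nm,(u,v) in {"board":(200,225),"table":(240,260)}.items():
        if n=="top":print(nm,W[v,u].round(1))
    if n=="top":
        for u in (131,136,140,215,218,222):print(u,W[240,u].round(1))
        for v in (206,210,258,262,266):print(v,W[v,150].round(1))
E
```

```text
top tin 57 mean [476.6   4.1  94.6] mid [474.8   3. ] ext [60.3 60.3] fit [array([475.3,   3.2,  29.5]), np.float64(0.7)] zmax 99.4
   wall fit [array([474.5,   2.7,  29.4]), np.float64(0.8)] 86
top sieve 251 mean [426.  247.1  83.4] mid [427.  246.7] ext [48.7 49.5] fit [array([426.1, 246.9,  18. ]), np.float64(5.0)] zmax 87.5
   wall fit [array([425.9, 245.1,  24.7]), np.float64(6.1)] 329
top closed 267 mean [ 473.8 -244.2  140.3] mid [ 473.4 -245.6] ext [49.9 50.8] fit [array([ 473.8, -244.2,   18. ]), np.float64(5.0)] zmax 147.7
   wall fit [array([ 473.2, -241.1,   25.4]), np.float64(5.6)] 404
board [488.6 184.   28.1]
table [382.5  64.5   0.7]
131 [444.6 400.5  -4.8]
136 [444.1 376.9  20.6]
140 [444.1 365.5  18.9]
215 [443.5 139.3  20.1]
218 [443.4 129.7  24.2]
222 [443.8 120.6  -1.5]
206 [547.4 338.6  19.2]
210 [535.1 338.3  19.2]
258 [390.  334.3  16.9]
262 [377.2 341.   -7.6]
266 [365.4 338.9  -1.6]
scene tin 125 mean [474.4   0.5  93.5] mid [4.759e+02 1.000e-01] ext [62.  63.4] fit [array([4.753e+02, 3.000e-01, 2.980e+01]), np.float64(1.3)] zmax 100.4
   wall fit [array([4.754e+02, 4.000e-01, 2.960e+01]), np.float64(1.3)] 672
scene sieve 187 mean [423.7 241.8  84. ] mid [424.9 245. ] ext [51.4 54.2] fit [array([424.4, 242.7,  19. ]), np.float64(5.0)] zmax 89.4
   wall fit [array([425.5, 243.5,  26.1]), np.float64(5.3)] 392
scene closed 296 mean [ 471.1 -249.5  140.9] mid [ 473.9 -248.3] ext [51.8 50.5] fit [array([ 471.5, -249. ,   18.6]), np.float64(4.9)] zmax 147.4
   wall fit [array([ 471.4, -249. ,   27.1]), np.float64(3.2)] 1005
```

>>> move_arm:
  increments:
    - {"rz": 8.37,"gripper": 1}
    - {"rz": 8.37}
    - {"rz": 8.37}
    - {"rz": 8.37}
    - {"tx": -4.3,"ty": -0.38,"tz": 0.6}
    - {"tx": -4.3,"ty": -0.38,"tz": 0.6}
    - {"tx": -4.3,"ty": -0.38,"tz": 0.6}
    - {"tx": -4.3,"ty": -0.38,"tz": 0.6}
    - {"tx": -4.3,"ty": -0.38,"tz": 0.6}
    - {"tx": -4.3,"ty": -0.38,"tz": 0.6}
    - {"tx": -4.3,"ty": -0.38,"tz": 0.6}
    - {"tx": -4.3,"ty": -0.38,"tz": 0.6}

```text
invalid input
```

>>> move_arm:
  increments:
    - {}
    - {}

```text
invalid input
```

```bash
cat >> h.py <<'E'
from scipy.spatial.transform import Rotation as Ro
def wrist(tag):
    s=r.sense();p,d=r.grab_frame("wrist");m=r.camera_model("wrist")
    cv2.imwrite(f"pics/{tag}.png",p[:,:,::-1]);v,u=np.mgrid[:420,:560]
    x=u-m["cx"];y=v-m["cy"];rr=np.hypot(x,y)+1e-9;th=rr/m["fx"]
    P=np.stack([np.tan(th)*x/rr*d,np.tan(th)*y/rr*d,d],-1)
    T=P@m["hand_eye"][:3,:3].T+m["hand_eye"][:3,3]
    R=Ro.from_euler("xyz",s["tcp_rot"]).as_matrix()
    W=T@R.T+s["eef_pos"]; ok=d>0
    print("clock",s["clock"],"eef",np.round(s["eef_pos"],1),"rot",np.round(s["tcp_rot"],4),"F",np.round(s["contact_force"],1),"open",round(float(s["opening"]),3))
    np.savez(f"pics/{tag}.npz",p=p,d=d,T=T,W=W);return s,p,d,T,W,R,ok
E
python3 - <<'E'
from h import *
s,p,d,T,W,R,ok=wrist("w1")
for z0,z1 in((79,89),(52,58),(30,50)):
    m=ok&(abs(W[...,2]-(z0+z1)/2)<(z1-z0)/2)&(np.hypot(W[...,0]-425.5,W[...,1]-245)<42)
    P=W[m];print(z0,len(P),P.mean(0).round(1),"mid",((P.min(0)+P.max(0))/2).round(1),np.ptp(P,0).round(1))
# fingers: tool points near
m=ok&(abs(T[...,0])<20)&(T[...,2]<8)&(T[...,2]>-80)&(abs(T[...,1])<65)
P=T[m];print("fingers",len(P));
for sg in(-1,1):
    Q=P[P[:,1]*sg>0]
    if len(Q):print(sg,np.percentile(Q,[1,50,99],axis=0).round(1))
m=ok&(W[...,2]<30)&(np.hypot(W[...,0]-425.5,W[...,1]-245)<70)&(W[...,2]>10)
print("board z",np.median(W[m][:,2]))
E
```

```text
clock 0.5 eef [279.6 559.  231.3] rot [-3.1416 -0.      2.6778] F [ 0.2 -0.5  0.5] open 0.996
79 449 [423.3 248.5  85.2] mid [425.  247.   83.8] [46.9 46.3  6.2]<stdin>:5: RuntimeWarning: Mean of empty slice.
  ret = um.true_divide(
Traceback (most recent call last):
ValueError: zero-size array to reduction operation minimum which has no identity
```

View pics/w1.png

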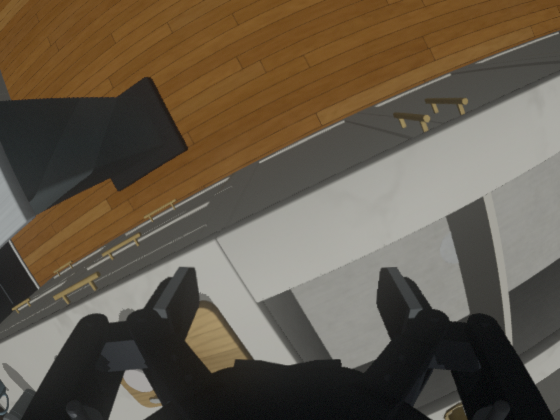

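The wrist view shows the fingers at about (180,300) and (400,300); the arm hasn't moved. The rows were refused, so every field probably has to be given.

>>> move_arm:
  increments:
    - {"tx": 0,"ty": 0,"tz": 0,"rx": 0,"ry": 0,"rz": 8.37,"gripper": 1}
    - {"tx": 0,"ty": 0,"tz": 0,"rx": 0,"ry": 0,"rz": 8.37,"gripper": 1}
    - {"tx": 0,"ty": 0,"tz": 0,"rx": 0,"ry": 0,"rz": 8.37,"gripper": 1}
    - {"tx": 0,"ty": 0,"tz": 0,"rx": 0,"ry": 0,"rz": 8.37,"gripper": 1}
    - {"tx": -4.3,"ty": -0.38,"tz": 0.6,"rx": 0,"ry": 0,"rz": 0,"gripper": 1}
    - {"tx": -4.3,"ty": -0.38,"tz": 0.6,"rx": 0,"ry": 0,"rz": 0,"gripper": 1}
    - {"tx": -4.3,"ty": -0.38,"tz": 0.6,"rx": 0,"ry": 0,"rz": 0,"gripper": 1}
    - {"tx": -4.3,"ty": -0.38,"tz": 0.6,"rx": 0,"ry": 0,"rz": 0,"gripper": 1}
    - {"tx": -4.3,"ty": -0.38,"tz": 0.6,"rx": 0,"ry": 0,"rz": 0,"gripper": 1}
    - {"tx": -4.3,"ty": -0.38,"tz": 0.6,"rx": 0,"ry": 0,"rz": 0,"gripper": 1}
    - {"tx": -4.3,"ty": -0.38,"tz": 0.6,"rx": 0,"ry": 0,"rz": 0,"gripper": 1}
    - {"tx": -4.3,"ty": -0.38,"tz": 0.6,"rx": 0,"ry": 0,"rz": 0,"gripper": 1}
  squeeze: 30

```text
clock: 1.75
eef_pos: [425.6, 244.2, 183.3]
tcp_rot: [3.141, -0.0, 2.094]
contact_force: [0.7, 0.3, -0.7]
opening: 1.002
```

```bash
cat > m1.py <<'E'
from h import *
import sys
s,p,d,T,W,R,ok=wrist(sys.argv[1])
for z0,z1 in((79,89),(52,59),(40,51)):
    m=ok&(abs(W[...,2]-(z0+z1)/2)<(z1-z0)/2)&(np.hypot(W[...,0]-425.5,W[...,1]-245)<42)
    P=W[m]
    if len(P)>5:print(z0,len(P),P.mean(0).round(1),"mid",((P.min(0)+P.max(0))/2).round(1),np.ptp(P,0).round(1))
m=ok&(abs(T[...,0])<20)&(T[...,2]<8)&(T[...,2]>-80)&(abs(T[...,1])<65)
P=T[m];print("fingers",len(P))
for sg in(-1,1):
    Q=P[P[:,1]*sg>0]
    if len(Q):print(sg,np.percentile(Q,[1,50,99],axis=0).round(1).tolist())
m=ok&(W[...,2]<35)&(np.hypot(W[...,0]-425.5,W[...,1]-245)<70)&(W[...,2]>10)
print("board z",np.median(W[m][:,2]))
E
python3 m1.py w2
```

```text
clock 1.75 eef [425.6 244.2 183.3] rot [ 3.1408 -0.      2.0937] F [ 0.7  0.3 -0.7] open 1.002
79 3189 [424.6 249.4  84.9] mid [425.6 248.   83.2] [51.7 51.5  8.3]
52 1200 [416.9 261.6  56.8] mid [425.3 249.   55.5] [67.9 66.8  6.9]
40 108 [409.4 271.7  46.5] mid [418.9 260.4  46.1] [55.  43.9  9.6]
fingers 14655
-1 [[-9.3, -64.7, -79.8], [10.8, -47.0, -66.4], [19.0, -2.6, -18.0]]
1 [[-9.3, 2.6, -79.8], [10.6, 46.2, -66.7], [18.9, 64.6, -17.8]]
board z 22.025655791841942
```

View pics/w2.png

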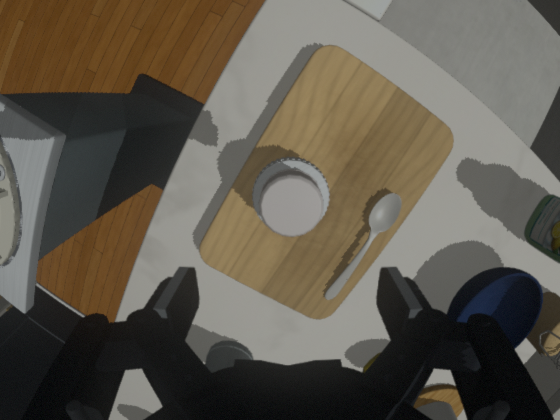

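The wrist view shows the capped sieve top at about (292,200), the spoon to its right at (370,240), and both fingers symmetric below. It sits 3–4 mm from the TCP axis, so I'll centre and descend partway, then re-measure.

>>> move_arm:
  increments:
    - {"tx": 0.36,"ty": 0.2,"tz": 1.5,"rx": 0,"ry": 0,"rz": 0,"gripper": 1}
    - {"tx": 0,"ty": 0,"tz": 2,"rx": 0,"ry": 0,"rz": 0,"gripper": 1}
    - {"tx": 0,"ty": 0,"tz": 2,"rx": 0,"ry": 0,"rz": 0,"gripper": 1}
    - {"tx": 0,"ty": 0,"tz": 1,"rx": 0,"ry": 0,"rz": 0,"gripper": 1}
    - {"tx": 0,"ty": 0,"tz": 0,"rx": 0,"ry": 0,"rz": 0,"gripper": 1}
    - {"tx": 0,"ty": 0,"tz": 0,"rx": 0,"ry": 0,"rz": 0,"gripper": 1}

```text
clock: 2.4
eef_pos: [425.1, 250.1, 118.7]
tcp_rot: [3.141, 0.0, 2.094]
contact_force: [-0.2, 0.2, -0.4]
opening: 1.0
```

```bash
cat >> m1.py <<'E'
def hullfit(P,name):
    Q=cv2.convexHull(P[:,:2].astype(np.float32))[:,0];print(name,"minCircle",[np.round(x,1) for x in cv2.minEnclosingCircle(Q)])
for z0,z1,n in((79,89,"cap"),(51,59,"collar")):
    m=ok&(W[...,2]>z0)&(W[...,2]<z1)&(np.hypot(W[...,0]-425.5,W[...,1]-247)<42)
    hullfit(W[m],n+" W");hullfit(T[m],n+" T")
m=ok&(T[...,2]>-30)&(T[...,2]<-12)&(abs(T[...,1])>38)&(abs(T[...,1])<65)&(abs(T[...,0])<20)
print("tip x",[np.percentile(T[m&(sg*T[...,1]>0)][:,0],[1,99]).round(1) for sg in(-1,1)],"tipz",np.percentile(T[m][:,2],[90,99.5]).round(1))
E
python3 m1.py w3
```

```text
clock 2.4 eef [425.1 250.1 118.7] rot [3.1413 0.     2.0936] F [-0.2  0.2 -0.4] open 1.0
79 5140 [424.1 250.3  84.8] mid [425.  248.2  83.2] [51.1 51.5  8.3]
52 1874 [416.1 263.5  56.7] mid [424.9 250.5  55.5] [67. 63.  7.]
40 236 [411.6 273.1  46.5] mid [420.9 262.6  45.9] [59.1 39.3 10.2]
fingers 14626
-1 [[-9.3, -64.7, -79.8], [10.8, -47.0, -66.4], [19.0, -2.6, -18.0]]
1 [[-9.4, 2.5, -79.8], [10.5, 46.2, -66.6], [19.0, 64.6, -18.0]]
board z 21.99208584367694
cap W minCircle [array([425.4, 248.2]), np.float64(26.0)]
cap T minCircle [array([-1.8, -0.7]), np.float64(26.0)]
collar W minCircle [array([425.4, 248.1]), np.float64(34.3)]
collar T minCircle [array([-1.9, -0.8]), np.float64(34.3)]
tip x [array([-9.2, 13.1]), array([-9. , 13.1])] tipz [-17.8 -14.8]
```

The fingers show up at x −9…+13 against a true ±11, so the hand-eye reads +2 mm in tool x. That agrees with the fixed cameras, and the real sieve offset is about (−3.8, −0.7). I'll correct it and descend.

>>> move_arm:
  increments:
    - {"tx": -0.38,"ty": -0.07,"tz": 1.5,"rx": 0,"ry": 0,"rz": 0,"gripper": 1}
    - {"tx": 0,"ty": 0,"tz": 1.5,"rx": 0,"ry": 0,"rz": 0,"gripper": 1}
    - {"tx": 0,"ty": 0,"tz": 1.5,"rx": 0,"ry": 0,"rz": 0,"gripper": 1}
    - {"tx": 0,"ty": 0,"tz": 1.5,"rx": 0,"ry": 0,"rz": 0,"gripper": 1}
    - {"tx": 0,"ty": 0,"tz": 1.5,"rx": 0,"ry": 0,"rz": 0,"gripper": 1}
    - {"tx": 0,"ty": 0,"tz": 1.0,"rx": 0,"ry": 0,"rz": 0,"gripper": 1}
    - {"tx": 0,"ty": 0,"tz": 0,"rx": 0,"ry": 0,"rz": 0,"gripper": 1}
    - {"tx": 0,"ty": 0,"tz": 0,"rx": 0,"ry": 0,"rz": 0,"gripper": 1}
    - {"tx": 0,"ty": 0,"tz": 0,"rx": 0,"ry": 0,"rz": 0,"gripper": 1}

```text
clock: 3.35
eef_pos: [426.7, 246.5, 34.1]
tcp_rot: [3.14, 0.0, 2.093]
contact_force: [0.3, 0.4, 0.2]
opening: 0.999
```

```bash
python3 m1.py w4
```

```text
clock 3.35 eef [426.7 246.5  34.1] rot [3.1403 0.     2.0935] F [0.3 0.4 0.2] open 0.999
79 10920 [421.4 254.2  84.7] mid [418.1 246.7  83. ] [64.5 55.6  7.9]
52 4595 [414.7 264.8  56.7] mid [422.9 250.2  55.5] [72.3 64.5  7. ]
40 817 [410.  272.3  46.5] mid [418.  250.6  45.5] [63.3 63.6 10.9]
fingers 25166
-1 [[-10.6, -64.4, -79.7], [9.2, -33.9, -51.4], [19.5, -0.6, -18.8]]
1 [[-10.4, 0.5, -79.7], [9.2, 38.0, -51.4], [19.5, 64.2, -18.7]]
board z 22.046272911910886
cap W minCircle [array([424.7, 249. ]), np.float64(25.9)]
cap T minCircle [array([ 3.2, -0.4]), np.float64(25.9)]
collar W minCircle [array([425.2, 248.3]), np.float64(34.3)]
collar T minCircle [array([ 2.4, -0.4]), np.float64(34.3)]
tip x [array([-9. , 13.2]), array([-9. , 13.1])] tipz [-17.8 -14.8]
```

View pics/w4.png

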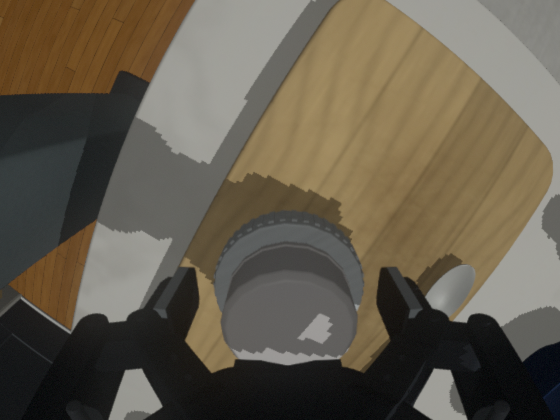

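The view shows the collar centred between the pads, with the spoon clear. Closing.

>>> move_arm:
  increments:
    - {"tx": 0,"ty": 0,"tz": 0,"rx": 0,"ry": 0,"rz": 0,"gripper": 0.3}
    - {"tx": 0,"ty": 0,"tz": 0,"rx": 0,"ry": 0,"rz": 0,"gripper": 0.3}
    - {"tx": 0,"ty": 0,"tz": 0,"rx": 0,"ry": 0,"rz": 0,"gripper": 0.3}
    - {"tx": 0,"ty": 0,"tz": 0,"rx": 0,"ry": 0,"rz": 0,"gripper": 0.3}
    - {"tx": 0,"ty": 0,"tz": 0,"rx": 0,"ry": 0,"rz": 0,"gripper": 0.3}
    - {"tx": 0,"ty": 0,"tz": 0,"rx": 0,"ry": 0,"rz": 0,"gripper": 0.3}
    - {"tx": 0,"ty": 0,"tz": 0,"rx": 0,"ry": 0,"rz": 0,"gripper": 0.3}
    - {"tx": 0,"ty": 0,"tz": 0,"rx": 0,"ry": 0,"rz": 0,"gripper": 0.3}
  squeeze: 40

```text
clock: 4.2
eef_pos: [426.6, 246.4, 34.3]
tcp_rot: [3.141, -0.0, 2.093]
contact_force: [-1.4, -1.3, 11.7]
opening: 0.764
```

>>> move_arm:
  increments:
    - {"tx": 0,"ty": 0,"tz": -0.3,"rx": 0,"ry": 0,"rz": 0,"gripper": 0.3}
    - {"tx": 0,"ty": 0,"tz": -0.7,"rx": 0,"ry": 0,"rz": 0,"gripper": 0.3}
    - {"tx": 0,"ty": 0,"tz": -1.5,"rx": 0,"ry": 0,"rz": 0,"gripper": 0.3}
    - {"tx": 0,"ty": 0,"tz": -2,"rx": 0,"ry": 0,"rz": 0,"gripper": 0.3}
    - {"tx": 0,"ty": 0,"tz": -2,"rx": 0,"ry": 0,"rz": 0,"gripper": 0.3}
    - {"tx": 0,"ty": 0,"tz": -2,"rx": 0,"ry": 0,"rz": 0,"gripper": 0.3}
    - {"tx": 0,"ty": 0,"tz": -2,"rx": 0,"ry": 0,"rz": 0,"gripper": 0.3}
    - {"tx": 0,"ty": 0,"tz": -2,"rx": 0,"ry": 0,"rz": 0,"gripper": 0.3}
    - {"tx": 0,"ty": 0,"tz": -2,"rx": 0,"ry": 0,"rz": 0,"gripper": 0.3}
    - {"tx": 0,"ty": 0,"tz": -1.5,"rx": 0,"ry": 0,"rz": 0,"gripper": 0.3}
    - {"tx": 0,"ty": 0,"tz": -0.6,"rx": 0,"ry": 0,"rz": 0,"gripper": 0.3}
    - {"tx": 0,"ty": 0,"tz": 0,"rx": 0,"ry": 0,"rz": 0,"gripper": 0.3}

```text
clock: 5.4
eef_pos: [426.4, 246.3, 200.0]
tcp_rot: [3.14, 0.0, 2.093]
contact_force: [-0.3, 0.1, -2.3]
opening: 0.761
```

>>> move_arm:
  increments:
    - {"tx": -0.8,"ty": -0.2,"tz": 0,"rx": 0,"ry": 0,"rz": 0,"gripper": 0.3}
    - {"tx": -1.8,"ty": -0.5,"tz": 0,"rx": 0,"ry": 0,"rz": 0,"gripper": 0.3}
    - {"tx": -2.8,"ty": -0.8,"tz": 0,"rx": 0,"ry": 0,"rz": 0,"gripper": 0.3}
    - {"tx": -3.2,"ty": -1,"tz": 0,"rx": 0,"ry": 0,"rz": 0,"gripper": 0.3}
    - {"tx": -3.2,"ty": -1,"tz": 0,"rx": 0,"ry": 0,"rz": 0,"gripper": 0.3}
    - {"tx": -3.2,"ty": -1,"tz": 0,"rx": 0,"ry": 0,"rz": 0,"gripper": 0.3}
    - {"tx": -3.2,"ty": -1,"tz": 0,"rx": 0,"ry": 0,"rz": 0,"gripper": 0.3}
    - {"tx": -3.2,"ty": -1,"tz": 0,"rx": 0,"ry": 0,"rz": 0,"gripper": 0.3}
    - {"tx": -2.8,"ty": -0.8,"tz": 0,"rx": 0,"ry": 0,"rz": 0,"gripper": 0.3}
    - {"tx": -2,"ty": -0.5,"tz": 0,"rx": 0,"ry": 0,"rz": 0,"gripper": 0.3}
    - {"tx": -1.4,"ty": -0.2,"tz": 0,"rx": 0,"ry": 0,"rz": 0,"gripper": 0.3}
    - {"tx": 0,"ty": 0,"tz": 0,"rx": 0,"ry": 0,"rz": 0,"gripper": 0.3}

```text
clock: 6.6
eef_pos: [494.8, -34.4, 198.5]
tcp_rot: [-3.141, -0.0, 2.092]
contact_force: [0.0, 0.1, -1.8]
opening: 0.76
```

```bash
cat > m2.py <<'E'
from h import *
import sys
s,p,d,T,W,R,ok=wrist(sys.argv[1])
def mc(m,n):
    Q=[cv2.minEnclosingCircle(cv2.convexHull(X[m][:,:2].astype(np.float32))) for X in(W,T)]
    print(n,m.sum(),"W",np.round(Q[0][0],1),"T",np.round(Q[1][0],1),"r",round(Q[1][1],1),"zmed",np.round(np.median(W[m][:,2]),1))
near=np.hypot(W[...,0]-476,W[...,1]-1)<45
m=ok&near&(abs(W[...,2]-95)<5)&(T[...,2]>25)
mc(m,"tin rim");print("free circ",[np.round(q,1) for q in circ(W[m])],[np.round(q,1) for q in circ(T[m])])
# held sieve: rings in T, between pads
hold=ok&(np.hypot(T[...,0]-2,T[...,1])<40)&(abs(T[...,1])<33)
h=T[hold&(T[...,2]>-60)&(T[...,2]<10)][:,2]
print("held z hist",np.histogram(h,bins=np.arange(-60,12,4)))
for a,b,n in((-56,-46,"cap top"),(-28,-20,"shoulder")):
    k=hold&(T[...,2]>a)&(T[...,2]<b)
    if k.sum()>20:
        mc(k,n)
        X=T[k];A=np.c_[X[:,:2],np.ones(len(X))];print("  plane",np.linalg.lstsq(A,X[:,2],rcond=None)[0].round(4))
E
python3 m2.py w5
```

```text
clock 6.6 eef [494.8 -34.4 198.5] rot [-3.1407e+00 -3.0000e-04  2.0917e+00] F [ 0.   0.1 -1.8] open 0.76
tin rim 957 W [474.7   2.7] T [42.1  1.1] r 31.2 zmed 96.2
free circ [array([474.4,   3.1,  29.3]), np.float64(0.7)] [array([42.6,  1.1, 29.3]), np.float64(0.7)]
held z hist (array([  90,   86, 9984,  941,  739,  683,  610,  667,  519, 4134,  549,
        365,  314,   71,    0,    0,    0]), array([-60, -56, -52, -48, -44, -40, -36, -32, -28, -24, -20, -16, -12,
        -8,  -4,   0,   4,   8]))
cap top 10599 W [497.4 -30.3] T [2.2 4.3] r 30.9 zmed 249.2
  plane [ 3.49000e-02  7.00000e-04 -5.06952e+01]
shoulder 4653 W [493.3 -31.7] T [3. 0.] r 34.4 zmed 221.3
  plane [ 1.43000e-02 -3.50000e-03 -2.33153e+01]
```

View pics/w5.png

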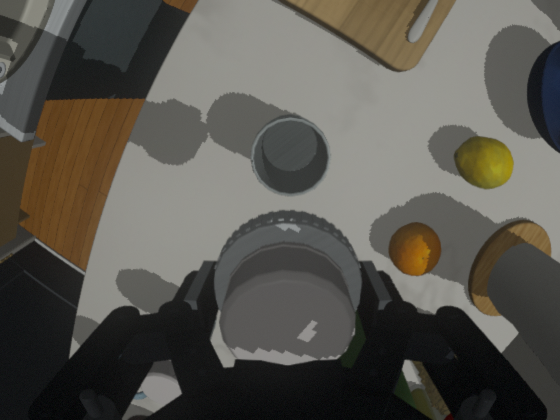

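The tin shows at (290,155) and the held sieve is level between the pads. The tin lies at +39.6, +1.1 mm in tool axes from the held sieve. I'll move over it and stop just above the rim.

>>> move_arm:
  increments:
    - {"tx": 0.8,"ty": 0.03,"tz": 0,"rx": 0,"ry": 0,"rz": 0,"gripper": 0.3}
    - {"tx": 1.6,"ty": 0.04,"tz": 0,"rx": 0,"ry": 0,"rz": 0,"gripper": 0.3}
    - {"tx": 1.0,"ty": 0.04,"tz": 0,"rx": 0,"ry": 0,"rz": 0,"gripper": 0.3}
    - {"tx": 0.56,"ty": 0,"tz": 0.5,"rx": 0,"ry": 0,"rz": 0,"gripper": 0.3}
    - {"tx": 0,"ty": 0,"tz": 1.5,"rx": 0,"ry": 0,"rz": 0,"gripper": 0.3}
    - {"tx": 0,"ty": 0,"tz": 1.5,"rx": 0,"ry": 0,"rz": 0,"gripper": 0.3}
    - {"tx": 0,"ty": 0,"tz": 1.5,"rx": 0,"ry": 0,"rz": 0,"gripper": 0.3}
    - {"tx": 0,"ty": 0,"tz": 1.5,"rx": 0,"ry": 0,"rz": 0,"gripper": 0.3}
    - {"tx": 0,"ty": 0,"tz": 1.2,"rx": 0,"ry": 0,"rz": 0,"gripper": 0.3}
    - {"tx": 0,"ty": 0,"tz": 0.5,"rx": 0,"ry": 0,"rz": 0,"gripper": 0.3}
    - {"tx": 0,"ty": 0,"tz": 0,"rx": 0,"ry": 0,"rz": 0,"gripper": 0.3}
    - {"tx": 0,"ty": 0,"tz": 0,"rx": 0,"ry": 0,"rz": 0,"gripper": 0.3}

```text
clock: 7.85
eef_pos: [476.2, 2.1, 117.6]
tcp_rot: [3.141, 0.0, 2.094]
contact_force: [0.9, 0.6, -1.9]
opening: 0.76
```

Run:
```python
from h import *
for i in range(3):
    s=r.sense();p,d=r.grab_frame("scene")
    print(np.round(s["eef_pos"],1),np.round(s["contact_force"],1))
W=cloud("scene",d);cv2.imwrite("pics/s6.png",cv2.resize(p[160:280,180:340,::-1],None,fx=4.5,fy=4.5,interpolation=cv2.INTER_CUBIC))
n=np.hypot(W[...,0]-475,W[...,1]-1)<40
for a,b in((30,90),(104,112),(118,134)):
    k=n&(d>0)&(W[...,2]>a)&(W[...,2]<b);print(a,k.sum(),circ(W[k],31 if a==30 else None))
```

```text
[476.2   2.1 117.6] [ 0.9  0.6 -1.9]
[476.3   2.  117.8] [ 0.  -0.1 -1.9]
[476.4   2.  117.9] [ 0.1  0.  -1.7]
30 503 (array([476.23882989,   1.01553459]), np.float64(1.466486998198832))
104 10 (array([471.10434268,  -2.77082076,  15.62644189]), np.float64(1.0506638766475296))
118 67 (array([4.74223636e+02, 3.42675287e-01, 3.23818411e+01]), np.float64(1.6164605035850155))
```

View pics/s6.png

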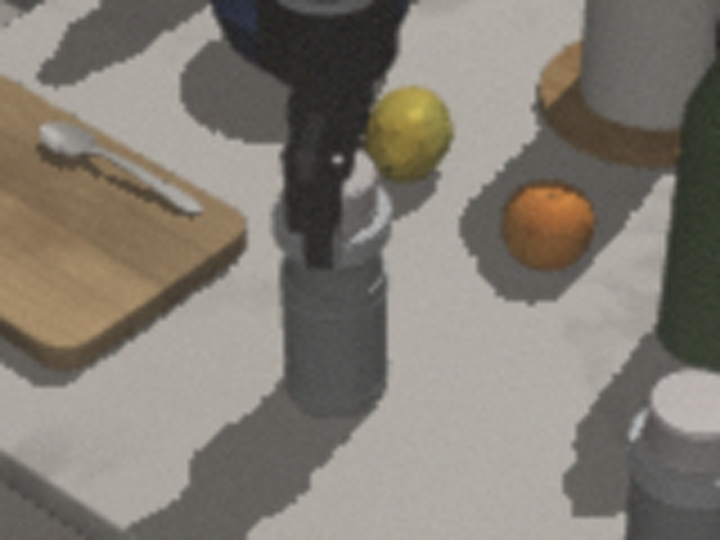

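It looks aligned from the side. Lowering slowly and watching the force.

>>> move_arm:
  increments:
    - {"tx": 0,"ty": 0,"tz": 0.2,"rx": 0,"ry": 0,"rz": 0,"gripper": 0.3}
    - {"tx": 0,"ty": 0,"tz": 0.2,"rx": 0,"ry": 0,"rz": 0,"gripper": 0.3}
    - {"tx": 0,"ty": 0,"tz": 0.2,"rx": 0,"ry": 0,"rz": 0,"gripper": 0.3}
    - {"tx": 0,"ty": 0,"tz": 0.2,"rx": 0,"ry": 0,"rz": 0,"gripper": 0.3}
    - {"tx": 0,"ty": 0,"tz": 0.2,"rx": 0,"ry": 0,"rz": 0,"gripper": 0.3}
    - {"tx": 0,"ty": 0,"tz": 0,"rx": 0,"ry": 0,"rz": 0,"gripper": 0.3}

```text
clock: 8.6
eef_pos: [475.6, 2.0, 106.9]
tcp_rot: [-3.141, -0.0, 2.093]
contact_force: [0.1, 0.7, -1.7]
opening: 0.761
```

>>> move_arm:
  increments:
    - {"tx": 0,"ty": 0,"tz": 0.2,"rx": 0,"ry": 0,"rz": 0,"gripper": 0.3}
    - {"tx": 0,"ty": 0,"tz": 0.2,"rx": 0,"ry": 0,"rz": 0,"gripper": 0.3}
    - {"tx": 0,"ty": 0,"tz": 0.2,"rx": 0,"ry": 0,"rz": 0,"gripper": 0.3}
    - {"tx": 0,"ty": 0,"tz": 0.2,"rx": 0,"ry": 0,"rz": 0,"gripper": 0.3}
    - {"tx": 0,"ty": 0,"tz": 0.2,"rx": 0,"ry": 0,"rz": 0,"gripper": 0.3}
    - {"tx": 0,"ty": 0,"tz": 0.2,"rx": 0,"ry": 0,"rz": 0,"gripper": 0.3}
    - {"tx": 0,"ty": 0,"tz": 0,"rx": 0,"ry": 0,"rz": 0,"gripper": 0.3}

```text
clock: 9.3
eef_pos: [475.7, 2.0, 95.0]
tcp_rot: [-3.141, -0.0, 2.093]
contact_force: [-0.9, -0.2, -2.0]
opening: 0.76
```

```bash
cat > st.py <<'E'
from h import *
for i in range(4):
    s=r.sense();r.grab_frame("top");print(s["clock"],np.round(s["eef_pos"],1),np.round(s["contact_force"],1),np.round(s["wrist_torque"],2))
E
python3 st.py
```

```text
9.3 [475.7   2.   95. ] [-0.9 -0.2 -2. ] [-0.04  0.05 -0.02]
9.35 [475.7   2.   95.1] [-0.1 -0.  -1.7] [ 0.02 -0.01 -0.02]
9.4 [475.8   2.   95.2] [ 0.4  0.3 -0.9] [ 0.02 -0.02  0.06]
9.45 [475.9   2.   95.3] [ 1.  -0.4 -1.9] [ 0.02  0.01 -0.02]
```

>>> move_arm:
  increments:
    - {"tx": 0,"ty": 0,"tz": 0.1,"rx": 0,"ry": 0,"rz": 0,"gripper": 0.3}
    - {"tx": 0,"ty": 0,"tz": 0.1,"rx": 0,"ry": 0,"rz": 0,"gripper": 0.3}
    - {"tx": 0,"ty": 0,"tz": 0.1,"rx": 0,"ry": 0,"rz": 0,"gripper": 0.3}
    - {"tx": 0,"ty": 0,"tz": 0,"rx": 0,"ry": 0,"rz": 0,"gripper": 0.3}
    - {"tx": 0,"ty": 0,"tz": 0,"rx": 0,"ry": 0,"rz": 0,"gripper": 0.3}

```text
clock: 10.0
eef_pos: [475.8, 2.0, 92.3]
tcp_rot: [-3.142, -0.0, 2.093]
contact_force: [-0.4, 1.1, -2.2]
opening: 0.761
```

>>> move_arm:
  increments:
    - {"tx": 0,"ty": 0,"tz": 0.05,"rx": 0,"ry": 0,"rz": 0,"gripper": 0.3}
    - {"tx": 0,"ty": 0,"tz": 0.05,"rx": 0,"ry": 0,"rz": 0,"gripper": 0.3}
    - {"tx": 0,"ty": 0,"tz": 0,"rx": 0,"ry": 0,"rz": 0,"gripper": 0.3}
    - {"tx": 0,"ty": 0,"tz": 0,"rx": 0,"ry": 0,"rz": 0,"gripper": 0.3}

```text
clock: 10.4
eef_pos: [476.0, 2.0, 91.8]
tcp_rot: [3.141, 0.0, 2.094]
contact_force: [-2.5, -0.3, 4.8]
opening: 0.766
```

```bash
python3 st.py
```

```text
10.4 [476.    2.   91.8] [-2.5 -0.3  4.8] [-0.05  0.33  0.03]
10.45 [476.    2.   91.7] [-2.5  0.5  5.7] [-0.03  0.34 -0.01]
10.5 [476.    2.   91.7] [-1.8  0.9  6. ] [-0.04  0.39  0.01]
10.55 [476.    2.   91.7] [-2.2  0.4  5.5] [-0.04  0.36 -0.  ]
```

Contact at TCP z≈91.7, against about 91.2 predicted for fully home, with a light force. Letting go.

>>> move_arm:
  increments:
    - {"tx": 0,"ty": 0,"tz": 0,"rx": 0,"ry": 0,"rz": 0,"gripper": 0.6}
    - {"tx": 0,"ty": 0,"tz": 0,"rx": 0,"ry": 0,"rz": 0,"gripper": 0.7}
    - {"tx": 0,"ty": 0,"tz": 0,"rx": 0,"ry": 0,"rz": 0,"gripper": 0.8}
    - {"tx": 0,"ty": 0,"tz": 0,"rx": 0,"ry": 0,"rz": 0,"gripper": 1}
    - {"tx": 0,"ty": 0,"tz": 0,"rx": 0,"ry": 0,"rz": 0,"gripper": 1}
    - {"tx": 0,"ty": 0,"tz": 0,"rx": 0,"ry": 0,"rz": 0,"gripper": 1}
    - {"tx": 0,"ty": 0,"tz": 0,"rx": 0,"ry": 0,"rz": 0,"gripper": 1}
    - {"tx": 0,"ty": 0,"tz": 0,"rx": 0,"ry": 0,"rz": 0,"gripper": 1}

```text
clock: 11.4
eef_pos: [475.8, 2.0, 91.3]
tcp_rot: [-3.142, -0.0, 2.093]
contact_force: [0.2, -0.2, 0.3]
opening: 0.997
```

```bash
cat > m3.py <<'E'
from h import *
import sys
s,p,d,T,W,R,ok=wrist(sys.argv[1]);zc=float(sys.argv[2]) if len(sys.argv)>2 else 141
n=ok&(np.hypot(W[...,0]-475,W[...,1]-3)<42)&(abs(T[...,1])<38)
for z,nm,h in((zc,"cap top",3),(113,"shoulder",3),(130,"neck top",3)):
    m=n&(abs(W[...,2]-z)<h)
    if m.sum()>50:
        c=cv2.minEnclosingCircle(cv2.convexHull(T[m][:,:2].astype(np.float32)));X=W[m];X=X-X.mean(0)
        print(nm,m.sum(),"T",np.round(c[0],1),"r",round(c[1],1),"z",np.median(W[m][:,2]).round(1),"slope",np.linalg.lstsq(X[:,:2],X[:,2],rcond=None)[0].round(4))
E
python3 m3.py w7 142; python3 st.py
```

```text
clock 11.4 eef [475.8   2.   91.3] rot [-3.1415 -0.      2.0934] F [ 0.2 -0.2  0.3] open 0.997
cap top 10359 T [ 2.6 -0.8] r 25.9 z 142.4 slope [ 0.0126 -0.0237]
shoulder 4452 T [ 2.3 -0.6] r 34.4 z 114.4 slope [ 0.01   -0.0195]
neck top 822 T [10.8 -0.2] r 24.2 z 130.1 slope [ 0.0021 -0.0016]
11.45 [475.8   2.   91.3] [-1.   0.8  0.3] [-0.    0.01  0.04]
11.5 [475.8   2.   91.3] [ 0.4  0.3 -0.8] [-0.01 -0.03 -0.02]
11.55 [475.9   2.   91.3] [ 0.1 -0.4 -0.9] [ 0.   -0.04 -0.02]
11.6 [475.8   2.   91.3] [-0.1 -0.6  0.7] [-0.02  0.02  0.02]
```

View pics/w7.png

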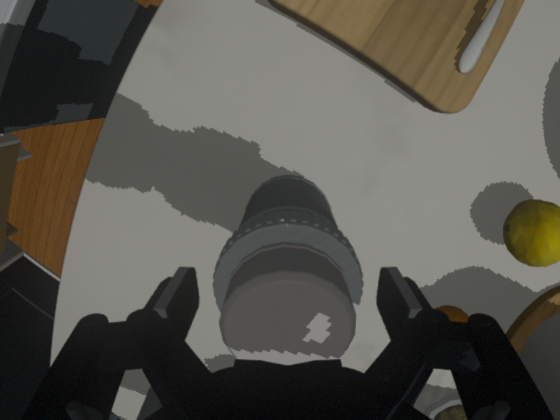

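The sieve top is in the tin with the fingers clear on both sides. I'll compare the measured heights and slopes with the reference reading taken on the flat board, since the wrist camera has a small bias.

Run:
```python
from h import *
for tag,c,zs in(("w4",(426.5,247),(84.7,56.7)),("w7",(475,3),(142.4,114.4))):
    f=np.load(f"pics/{tag}.npz");W,T,d=f["W"],f["T"],f["d"]
    n=(d>0)&(np.hypot(T[...,0]-2.4,T[...,1]+.5)<34)&(abs(T[...,1])<30)
    for z in zs:
        m=n&(abs(W[...,2]-z)<3);X=T[m]
        A=np.c_[X[:,0]-2,X[:,1],np.ones(len(X))];print(tag,z,m.sum(),np.linalg.lstsq(A,-X[:,2],rcond=None)[0].round(4),np.median(W[m][:,2]).round(2))
    # z profile of the 'rest': slope robust using cap-top central disc
    m=(d>0)&(np.hypot(T[...,0]-2.4,T[...,1]+.5)<20)&(abs(W[...,2]-zs[0])<3);X=T[m];print(" disc",np.linalg.lstsq(np.c_[X[:,:2],np.ones(len(X))],-X[:,2],rcond=None)[0].round(4), X.shape)
```

```text
w4 84.7 10379 [-2.49000e-02 -4.00000e-04  5.09809e+01] 85.04
w4 56.7 3830 [-2.28000e-02 -3.30000e-03  2.33407e+01] 57.05
 disc [-1.00000e-04 -1.50000e-03  5.10938e+01] (6632, 3)
w7 142.4 10234 [-2.30000e-02 -5.00000e-04  5.11777e+01] 142.42
w7 114.4 3820 [-2.11000e-02 -1.60000e-03  2.35203e+01] 114.45
 disc [-3.00000e-04 -1.10000e-03  5.12846e+01] (6621, 3)
```

The cap top is level (central disc slope ≈0) and rose 57.3 mm between board and tin, against 57 for fully home. Now rising to cap height and gripping the cap lightly.

>>> move_arm:
  increments:
    - {"tx": 0.03,"ty": -0.06,"tz": -0.3,"rx": 0,"ry": 0,"rz": 0,"gripper": 1}
    - {"tx": 0,"ty": 0,"tz": -0.7,"rx": 0,"ry": 0,"rz": 0,"gripper": 1}
    - {"tx": 0,"ty": 0,"tz": -1,"rx": 0,"ry": 0,"rz": 0,"gripper": 1}
    - {"tx": 0,"ty": 0,"tz": -0.7,"rx": 0,"ry": 0,"rz": 0,"gripper": 1}
    - {"tx": 0,"ty": 0,"tz": 0,"rx": 0,"ry": 0,"rz": 0,"gripper": 1}
    - {"tx": 0,"ty": 0,"tz": 0,"rx": 0,"ry": 0,"rz": 0,"gripper": 0.6}
    - {"tx": 0,"ty": 0,"tz": 0,"rx": 0,"ry": 0,"rz": 0,"gripper": 0.45}
    - {"tx": 0,"ty": 0,"tz": 0,"rx": 0,"ry": 0,"rz": 0,"gripper": 0.35}
  squeeze: 20

```text
clock: 12.45
eef_pos: [474.9, 1.9, 118.0]
tcp_rot: [-3.141, -0.0, 2.093]
contact_force: [0.8, -0.3, 0.0]
opening: 0.677
```

```bash
python3 m3.py w8 142
```

```text
clock 12.45 eef [474.9   1.9 118. ] rot [-3.1410e+00 -3.0000e-04  2.0934e+00] F [ 0.8 -0.3  0. ] open 0.677
cap top 9220 T [10.6  0.9] r 37.1 z 142.4 slope [ 0.008 -0.015]
shoulder 3083 T [ 1.6 -0. ] r 34.3 z 114.4 slope [ 0.011 -0.019]
neck top 810 T [10.5  0.8] r 37.1 z 130.3 slope [ 0.0039 -0.0053]
```

>>> move_arm:
  increments:
    - {"tx": 0,"ty": 0,"tz": 0,"rx": 0,"ry": 0,"rz": 0,"gripper": 0.25}
    - {"tx": 0,"ty": 0,"tz": 0,"rx": 0,"ry": 0,"rz": 0,"gripper": 0.2}
    - {"tx": 0,"ty": 0,"tz": 0,"rx": 0,"ry": 0,"rz": 0,"gripper": 0.15}
    - {"tx": 0,"ty": 0,"tz": 0,"rx": 0,"ry": 0,"rz": 0,"gripper": 0.1}
    - {"tx": 0,"ty": 0,"tz": 0,"rx": 0,"ry": 0,"rz": 0,"gripper": 0}
    - {"tx": 0,"ty": 0,"tz": 0,"rx": 0,"ry": 0,"rz": 0,"gripper": -0.2}
    - {"tx": 0,"ty": 0,"tz": 0,"rx": 0,"ry": 0,"rz": 0,"gripper": -0.2}
    - {"tx": 0,"ty": 0,"tz": 0,"rx": 0,"ry": 0,"rz": 0,"gripper": -0.2}
  squeeze: 20

```text
clock: 13.3
eef_pos: [475.2, 2.0, 118.3]
tcp_rot: [-3.142, -0.0, 2.093]
contact_force: [-0.3, 0.2, 3.5]
opening: 0.607
```

```bash
python3 st.py; python3 m3.py w9 142
```

```text
13.3 [475.2   2.  118.3] [-0.3  0.2  3.5] [0.02 0.26 0.05]
13.35 [475.2   2.  118.3] [-0.3  0.6  3.5] [0.01 0.17 0.03]
13.4 [475.2   2.  118.3] [-0.9 -0.3  4.4] [0.05 0.17 0.05]
13.45 [475.2   2.  118.3] [-0.3  0.2  4.1] [-0.01  0.17  0.02]
clock 13.5 eef [475.2   2.  118.3] rot [-3.1416 -0.      2.0934] F [-1.   0.6  4.4] open 0.608
cap top 9247 T [ 8.3 -0. ] r 38.0 z 142.4 slope [ 0.0073 -0.0156]
shoulder 2830 T [ 6.8 -0.2] r 33.6 z 114.4 slope [ 0.0117 -0.0213]
neck top 702 T [ 8.4 -0.3] r 37.7 z 130.3 slope [ 0.0106 -0.0177]
```

>>> move_arm:
  increments:
    - {"tx": 0,"ty": 0,"tz": -0.1,"rx": 0,"ry": 0,"rz": 0,"gripper": -0.2}
    - {"tx": 0,"ty": 0,"tz": -0.2,"rx": 0,"ry": 0,"rz": 0,"gripper": -0.2}
    - {"tx": 0,"ty": 0,"tz": -0.2,"rx": 0,"ry": 0,"rz": 0,"gripper": -0.2}
    - {"tx": 0,"ty": 0,"tz": -0.3,"rx": 0,"ry": 0,"rz": 0,"gripper": -0.2}
    - {"tx": 0,"ty": 0,"tz": -0.3,"rx": 0,"ry": 0,"rz": 0,"gripper": -0.2}
    - {"tx": 0,"ty": 0,"tz": -0.4,"rx": 0,"ry": 0,"rz": 0,"gripper": -0.2}
    - {"tx": 0,"ty": 0,"tz": -0.5,"rx": 0,"ry": 0,"rz": 0,"gripper": -0.2}
    - {"tx": 0,"ty": 0,"tz": -0.5,"rx": 0,"ry": 0,"rz": 0,"gripper": -0.2}
    - {"tx": 0,"ty": 0,"tz": -0.5,"rx": 0,"ry": 0,"rz": 0,"gripper": -0.2}
    - {"tx": 0,"ty": 0,"tz": 0,"rx": 0,"ry": 0,"rz": 0,"gripper": -0.2}

```text
clock: 14.55
eef_pos: [475.7, 1.9, 149.1]
tcp_rot: [3.14, 0.001, 2.093]
contact_force: [-0.3, -0.2, 0.1]
opening: 0.607
```

```bash
python3 st.py
python3 - <<'E'
from h import *
s,p,d,T,W,R,ok=wrist("w10")
W0=cloud("top",np.load("pics/top0.npz")["d"]);print("hood",W0[120,330].round(),W0[145,330].round(),W0[150,260].round())
E
```

```text
14.55 [475.7   1.9 149.1] [-0.3 -0.2  0.1] [ 0.01  0.02 -0.01]
14.6 [475.5   1.9 148.7] [ 0.3 -0.8 -0.6] [ 0.   -0.05  0.08]
14.65 [475.3   2.  148.5] [-0.  -0.4  0.5] [ 0.02 -0.01 -0.02]
14.7 [475.1   1.9 148.3] [-0.3  0.5  0.1] [-0.08 -0.01 -0.01]
clock 14.75 eef [475.    1.9 148.2] rot [-3.1414e+00 -1.0000e-04  2.0935e+00] F [ 0.1 -0.2 -0.4] open 0.604
hood [ 631. -125.  600.] [ 627. -147.  453.] [624.  -5. 419.]
```

View pics/w10.png

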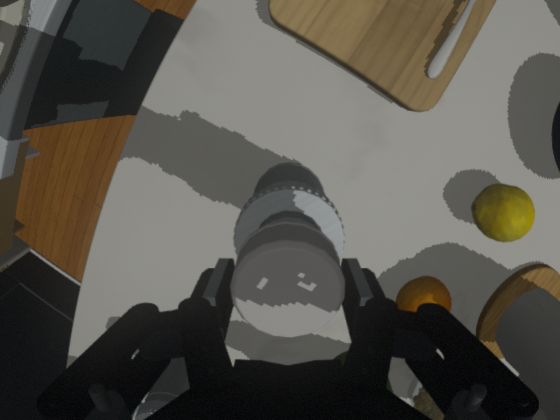

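The cap is off and the sieve stayed in the tin (collar visible at ~(290,215)). The hood starts at x≥624, so the way up is clear.

>>> move_arm:
  increments:
    - {"tx": 0,"ty": 0,"tz": -0.5,"rx": 0,"ry": 0,"rz": 0,"gripper": -0.2}
    - {"tx": 0,"ty": 0,"tz": -1,"rx": 0,"ry": 0,"rz": 0,"gripper": -0.2}
    - {"tx": 0,"ty": 0,"tz": -1.5,"rx": 0,"ry": 0,"rz": 0,"gripper": -0.2}
    - {"tx": 0,"ty": 0,"tz": -1.5,"rx": 0,"ry": 0,"rz": 0,"gripper": -0.2}
    - {"tx": 0,"ty": 0,"tz": -1.5,"rx": 0,"ry": 0,"rz": 0,"gripper": -0.2}
    - {"tx": 0,"ty": 0,"tz": -1.5,"rx": 0,"ry": 0,"rz": 0,"gripper": -0.2}
    - {"tx": 0,"ty": 0,"tz": -1.5,"rx": 0,"ry": 0,"rz": 0,"gripper": -0.2}
    - {"tx": 0,"ty": 0,"tz": -1.5,"rx": 0,"ry": 0,"rz": 0,"gripper": -0.2}
    - {"tx": 0,"ty": 0,"tz": -1,"rx": 0,"ry": 0,"rz": 0,"gripper": -0.2}
    - {"tx": 0,"ty": 0,"tz": -0.5,"rx": 0,"ry": 0,"rz": 0,"gripper": -0.2}
    - {"tx": 0,"ty": 0,"tz": 0,"rx": 0,"ry": 0,"rz": 0,"gripper": -0.2}
    - {"tx": 0,"ty": 0,"tz": 0,"rx": 0,"ry": 0,"rz": 0,"gripper": -0.2}

```text
clock: 16.0
eef_pos: [474.9, 1.9, 267.9]
tcp_rot: [-3.141, -0.0, 2.093]
contact_force: [0.1, 0.1, -1.3]
opening: 0.607
```

```bash
python3 st.py
python3 - <<'E'
from h import *
s,p,d,T,W,R,ok=wrist("w11")
n=ok&(np.hypot(W[...,0]-475,W[...,1]-3)<45)
for z in(114.3,131.3):
    m=n&(abs(W[...,2]-z)<3);c=cv2.minEnclosingCircle(cv2.convexHull(W[m][:,:2].astype(np.float32)));X=W[m];print(z,m.sum(),np.round(c[0],1),round(c[1],1),np.median(X[:,2]).round(1),np.linalg.lstsq(np.c_[X[:,:2]-X[:,:2].mean(0),np.ones(len(X))],X[:,2],rcond=None)[0].round(3))
m=ok&(np.hypot(T[...,0]-2.4,T[...,1])<20)&(T[...,2]<-10)&(T[...,2]>-45)
X=T[m];print("held cap disc",len(X),np.median(X[:,2]).round(1));k=abs(X[:,2]-np.median(X[:,2]))<2;X=X[k];print(np.linalg.lstsq(np.c_[X[:,:2],np.ones(len(X))],X[:,2],rcond=None)[0].round(4))
p,d=r.grab_frame("scene");V=np.hstack([p[160:300,180:360],]);cv2.imwrite("pics/s11.png",cv2.resize(V[:,:,::-1],None,fx=4.2,fy=4.2,interpolation=cv2.INTER_CUBIC))
Ws=cloud("scene",d);
for nm,c,a,b in(("tin",(475,1),30,90),("closed",(472,-248),30,110)):
    for tag,WW in(("before",cloud("scene",np.load("pics/scene0.npz")["d"])),("after",Ws)):
        k=(np.hypot(WW[...,0]-c[0],WW[...,1]-c[1])<45)&(WW[...,2]>a)&(WW[...,2]<b);print(nm,tag,k.sum(),circ(WW[k],31)[0].round(1))
E
```

```text
16.0 [474.9   1.9 267.9] [ 0.1  0.1 -1.3] [ 0.02 -0.01 -0.02]
16.05 [474.8   2.  267.7] [ 0.6  1.1 -0.5] [-0.02  0.02 -0.03]
16.1 [474.7   2.  267.6] [-0.2  0.2 -0.3] [ 0.02 -0.01  0.01]
16.15 [474.8   1.9 267.6] [-0.1  0.2 -1.4] [-0.04  0.02 -0.01]
clock 16.2 eef [474.9   2.  267.7] rot [-3.1407e+00 -5.0000e-04  2.0935e+00] F [ 0.8 -0.5  0.1] open 0.607
114.3 2060 [474.3   3.4] 34.2 114.6 [ 2.00000e-03 -3.00000e-03  1.14544e+02]
131.3 1370 [474.    3.4] 20.4 130.6 [ 2.00000e-03 -7.00000e-03  1.30551e+02]
held cap disc 5467 -24.2
[-8.00000e-04  8.00000e-04 -2.41664e+01]
tin before 596 [475.8   0.7]
tin after 379 [476.6   1.4]
closed before 576 [ 474.6 -247.2]
closed after 572 [ 474.6 -247.2]
```

View pics/s11.png

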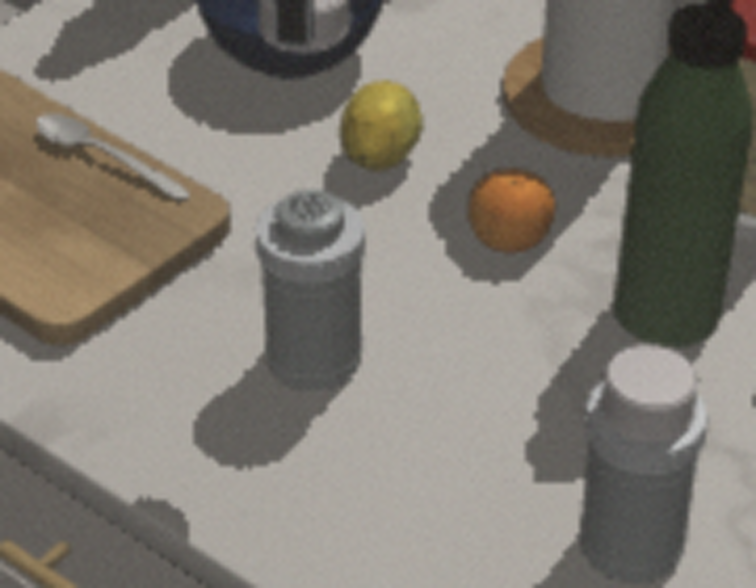

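The sieve is seated level in the tin, and the cap is held level straight above it, about 130 mm clear.

```bash
python3 -c "
from rig import r
print(r.sign_off(), r.sense()['clock'])"
```

```text
the job is handed in; nothing more can be done
the job is handed in; nothing more can be done
```

The shaker is back together and the job was handed in at about 16 s of the 51 s allowed. I gripped the sieve top by its collar with the cap on, lowered it into the open tin until light contact (about 6 N), and let go. Then I drew the cap straight up, and the arm is still holding it above the shaker.

**Last checks:**
- **Seating:** The sieve reads level (slope 0.003 or less). The capped sieve rose 57.3 mm from board to tin, against 57 mm for fully home. Its shoulder read 114.4–114.6 mm before and after the cap came off, about 1.5 mm above nominal, which matches the wrist camera's usual bias.
- **Cap:** It is held level, with its lower edge about 130 mm above the sieve's neck. It sits within about 1.5 mm of the shaker's axis.
- **Surroundings:** The tin stands where it was to within about 1 mm, which is measurement noise. The closed shaker measured the same before and after, and the spoon, lemon and mandarin look undisturbed in the last picture. I did not measure the bowl, spice jar or mug again.

**Disagreements:** The top and scene cameras differed by about 3 mm in y. The wrist camera read about 2 mm off in tool x. I corrected that from where the fingers appeared in its picture and placed the sieve relative to the tin. The first two move calls were refused because every field has to be given, so the arm did not move.

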